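Seat the serving tray on its turntable studs

ROBOT

A 6-joint arm with a two-finger parallel gripper is mounted at the origin on the work surface. World frame = base frame: x ahead of the robot, y to its left, z up, the work surface at z = 0. Lengths are in m, angles in rad, forces in N, time in s.
With the tool pointing down it reaches from about 0.225 to 0.875 m from the base axis. Payload 3.4 kg.
Tool frame: the origin (TCP) lies at the very end of the fingers, on their centre line; the grasp point (between the pads) lies behind it (manip.grasp_offset is the z of the grasp point in the tool frame, in m); z points along the fingers, y is the line along which they close (so a half turn about z gives the same grasp; the last joint's range is limited). The gripper opens to 85 mm and grips with 20 to 120 N. Pads are 22 mm wide; open, the fingers measure 114 mm over their backs; the gripper's body (76 mm by 85 mm) begins 54 mm behind the grasp point. The pads swing forward as they close: fully open they stand 13 mm farther back than shut.
Start: joints at [-1.43, 0.276, 1.505, -0, 1.361, -0.121], TCP at [0.149, -0.555, 0.231] pointing down, gripper open.
Joint ranges: [-2.89, 2.89], [-0.75, 2.08], [0.22, 2.7], [-1.18, 4.32], [0.11, 2.71], [-2.7, 2.7]. Speed limits (rad/s): [2.57, 2.57, 3.14, 3.14, 3.14, 3.14].

INTERFACE

Orientations are given as a unit quaternion [w, x, y, z].
In Python, from rig import manip gives the robot as it stands.
- The arm moves only by the shell command python3 -m pendant 'ROWS' [FORCE]. ROWS is JSON, a list of rows, each an object of numbers: "dx", "dy", "dz": the shift along the tool's x, y, z in m; "rx", "ry", "rz": the turn, a rotation vector about the tool's x, y, z in degrees; "hand": the finger opening in m, from 0 to 0.0854. In form: [{"dx": .., "dy": .., "dz": .., "rx": .., "ry": .., "rz": .., "hand": ..}, ...]. A call has 1 to 12 rows; each row shifts and turns the commanded pose from where the row before left it, along the tool's axes as they then stand; what a row does not reach is not made up. A row lasts 1/12 s, in which the tool goes at most 41.7 mm and 7.16 degrees, less where a joint would pass 70% of its speed; a pose out of reach is approached as far as the arm can. A call is refused whole if a number of a shift passes 0.0417 or a number of a turn 7.16, either way. A call with a gripper value outside its range is refused whole. The fingers move at their own pace and stop on an object; FORCE is the grip in N (left out, the last holds). Time passes only in rows, so rows that do not move let the fingers close. It gives the time, the measured TCP pose, the force, the opening and the grip force at its end, in the units of the state.
- manip.get_state(): the state, without advancing time (a new reading comes with each control period).
- manip.get_image(name): name is "scene" or "top"; returns a dict with "frame" (480x640x3 uint8, red, green, blue), "fx", "fy", "cx", "cy" (pixels), "distortion" ([k1, k2, p1, p2, k3] as OpenCV has them; the pictures are not rectified), "position" and "attitude" of the camera in the world. Camera axes: x right, y up, looking along -z (the intrinsics and any distortion apply to the point x, -y, -z); pixel columns grow to the right and rows downward; lengths in m; the calibration is good to about 2 mm. A picture is of the moment at which its call begins. There is no depth.
- manip.sign_off(): hands the job in; it is judged then, once.
The state is a dict: "clock": time; "qpos": joint angles; "qd": joint speeds; "effort": joint torques, N m; "position": TCP position; "ee_rot": TCP orientation; "contact_force": force on the tool from outside, world axes, zero at the start; "moment": the same for the moment, N m; "width": finger opening in m; "gripper_force": force on a finger pad.
Only numpy, scipy, OpenCV 4.12 (cv2) and the standard library are available. Lean on these libraries where they do the work, as an engineer would, in place of code of your own. Each camera call takes 0.05 s, during which the arm holds its last target. There are 200 camera calls.

TASK

Pick up the round bamboo serving tray by the grip bar in its middle and put it back on the turntable: turn it until all three holes line up with the three studs and let it slide down until it lies flat and fully home on the hub, then let go. The hub was left at an odd angle, so feel for the holes, and go gently: never press or twist the tray against the turntable with more than 25 N in all, studs and hub together, and leave the other things on the table where they are.

Things in the scene. Friction and masses are not known exactly. Their poses are not given: they have to be found in the camera images.
- tray: Round pale bamboo tray, 160 mm across, 0.17-0.34 kg, flat on the table at first. Origin: centre of underside, z up. Plate 8 mm thick, rim (radius 50-80 mm) 13 mm high. Three round through holes, 12 mm wide, centred 40 mm from the origin at 0, +120 and -120 degrees from its x axis.
- grip (a point): Centre of the dark wooden grip bar fixed across the middle of the tray, 25 mm above the tray's underside. The bar is 50 mm long along the tray's x, 16 mm wide along its y, and stands from the plate (8 mm) up to 42 mm above the underside. Axes as the tray's.
- turntable: Low round turntable fixed to the table: dark wooden foot 150 mm across with a flat black hub 120 mm across on top. Origin: centre of underside, z up. The yaw is the foot's. The hub with its studs is stiff (holds against 3 N m) but was left turned on the foot anticlockwise (from above) by an unmeasured angle of 0.2 to 1.3 rad.
- seat (a point): Point on the turntable's axis in the hub's flat top face, 40 mm above the table: the tray's origin comes here when fully home. Axes as the foot's (they do not show the hub's angle).
- stud_tips (a point): Point on the turntable's axis level with the stud tips, 15 mm above the hub face. Three brass studs stand on the hub, 120 degrees apart, 40 mm from the axis, 9 mm thick, tapering over the top 6 mm to a 5.6 mm flat tip. One stud lies at the hub's unmeasured angle, anticlockwise from the foot's x axis. Off its holes, the tray rests here on the tips. Axes as the foot's.
- coaster_rack: Bystander: bamboo coaster rack, 110 x 100 mm, with four round cork-backed coasters standing in it, 100 mm high. Origin: centre of its underside.
- nut_bowl: Bystander: empty stainless steel nut bowl, 110 mm across, 45 mm high. Origin: centre of its underside.
- dice_cup: Bystander: open blue plastic dice cup, 72 mm across, 85 mm high. Origin: centre of its underside.
- paperweight: Bystander: green glass paperweight, 68 mm across, 45 mm high. Origin: centre of its underside.
Not all that is in view belongs to the job. Several things have the shape of the turntable; the one meant has the colours described above. What is shaped like the tray but orange is not meant.

How it is judged:
On the way, in this order (a step that is already met when the one before it is completed fails the run):
1. the tray is lifted clear of the table, its underside above the stud tips (height (world z) of tray above 0.06 m), for 0.1 s.
2. the tray is home on the hub (z of tray in the frame of seat below 0.002 m and horizontal distance between tray and seat below 0.004 m and angle between tray's own z axis and vertical below 0.035 rad), for 0.2 s.
At the end, for the whole second after the job is handed in: The tray lies right way up on the hub with all three studs through its holes: its origin within 4 mm of the axis and no more than 2 mm above the hub's face, tilted less than 2 degrees, at rest and released (all of step 2 and z of tray in the frame of seat above -0.003 m and linear speed of tray below 0.02 m/s and contact force between the fingers and tray below 0.1 N); the robot touches nothing.
It fails at once if the tray presses on the turntable (studs and hub together) with more than 25 N (contact force between tray and turntable above 25 N).
It fails at once if a bystander (coaster rack, nut bowl, dice cup or paperweight) is moved more than 15 mm (distance of any of coaster_rack, nut_bowl, dice_cup, paperweight from where it was at the start of the episode above 0.015 m).
It also fails if it takes over 67 s, if anything falls off the work surface, if the arm or the gripper's body presses on something with over 40 N, if the wrist force passes 120 N, or if a joint passes its speed limit or range.

## Working session

There is one attempt and no reset: what is moved stays moved. The work goes in short steps, Python scripts to look and compute and a shell command to move; the robot and the scene stay as the last step left them, time stands still between calls to the robot, and variables do not carry over. Pictures are saved under pics/ and viewed, at most 10 in all, crops included, and the job is handed in when it is done.

```bash
ls; mkdir -p pics; python3 - <<'E'
from rig import manip
import cv2,pickle
d={}
for n in("scene","top"):
    r=manip.get_image(n);d[n]=r
    cv2.imwrite(f"pics/{n}0.png",r["frame"][:,:,::-1])
    print(n,{k:v for k,v in r.items() if k!="frame"})
pickle.dump(d,open("im0.pkl","wb"))
print(manip.get_state(),manip.grasp_offset)
E
```

```text
pics
scene {'fx': 491.6476278895112, 'fy': 491.6476278895112, 'cx': 322.09834940239784, 'cy': 237.93239180271894, 'distortion': array([0.00577863, 0.        , 0.        , 0.        , 0.        ]), 'position': array([ 1.09858899, -0.88529216,  0.77455488]), 'attitude': array([0.843669  , 0.4542217 , 0.12901425, 0.25546154])}
top {'fx': 453.3067854233901, 'fy': 453.3067854233901, 'cx': 322.150271709009, 'cy': 240.68054201742007, 'distortion': array([-0.03935569,  0.        ,  0.        ,  0.        ,  0.        ]), 'position': array([ 0.48573485, -0.01715799,  1.17900587]), 'attitude': array([ 0.71520705,  0.02286357, -0.0175223 , -0.69831876])}
{'clock': 0.1, 'qpos': array([-1.42999772e+00,  2.76530581e-01,  1.50601484e+00,  3.10289684e-05,
        1.36072293e+00, -1.21042583e-01]), 'qd': array([ 0.00035026, -0.00033845, -0.00334637,  0.0020803 ,  0.00185957,
       -0.00028664]), 'effort': array([ 1.22059042e-03, -4.17700589e+01, -2.46405441e+01, -1.51566310e-04,
        5.83601097e-03, -3.73388744e-06]), 'position': array([ 0.148758  , -0.5549257 ,  0.23052358]), 'ee_rot': array([-8.37957563e-04,  9.91442209e-01,  1.30543649e-01,  6.89380766e-06]), 'contact_force': array([ 0.16961475, -1.58985578,  0.71931256]), 'moment': array([-0.04834944, -0.04975461,  0.01840426]), 'gripper_force': 0.0, 'width': 0.08526122970183486} -0.0187
```

View pics/top0.png

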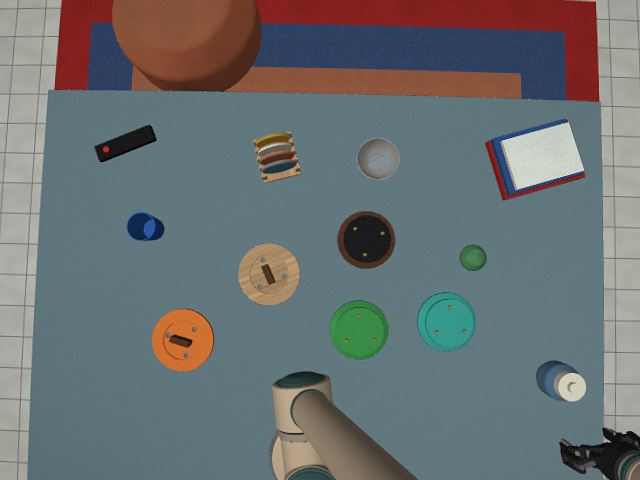

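View pics/scene0.png

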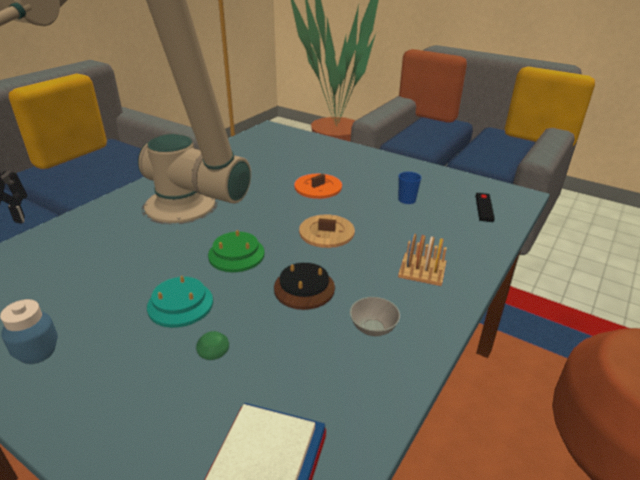

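The top view shows the pale bamboo tray at about (269,274), with the orange lookalike at (183,340). There are three turntable shapes: black hub on a brown foot at (366,240), green at (359,330) and teal at (446,322). The black and brown one fits the description. I'll confirm it in a crop and measure.

```bash
cat > h.py <<'E'
import cv2,numpy as np
from scipy.spatial.transform import Rotation as R
def cast(r,uv,z):
    uv=np.asarray(uv,float).reshape(-1,1,2)
    K=np.array([[r["fx"],0,r["cx"]],[0,r["fy"],r["cy"]],[0,0,1]])
    p=cv2.undistortPoints(uv,K,r["distortion"])[:,0]
    a=r["attitude"];M=R.from_quat([a[1],a[2],a[3],a[0]]).as_matrix()
    d=np.c_[p[:,0],-p[:,1],-np.ones(len(p))]@M.T
    return r["position"]+d*((z-r["position"][2])/d[:,2])[:,None]
def blobs(mask,amin=3):
    n,l,s,c=cv2.connectedComponentsWithStats(mask.astype(np.uint8))
    return sorted([(int(s[i,4]),c[i].round(2)) for i in range(1,n) if s[i,4]>=amin],key=lambda t:-t[0])
E
python3 - <<'E'
import pickle,cv2,numpy as np
from h import *
d=pickle.load(open("im0.pkl","rb"));t=d["top"];f=t["frame"]
c=f[200:315,230:405]
cv2.imwrite("pics/crop1.png",cv2.resize(c,None,fx=4.5,fy=4.5,interpolation=cv2.INTER_CUBIC)[:,:,::-1])
hsv=cv2.cvtColor(f,cv2.COLOR_RGB2HSV)
for p in [(250,260),(269,274),(263,260),(285,276),(267,290),(366,225),(342,240),(354,228),(383,233)]: print(p,f[p[1],p[0]],hsv[p[1],p[0]])
E
```

```text
(250, 260) [166 137 101] [ 17 100 166]
(269, 274) [82 56 38] [ 12 137  82]
(263, 260) [ 94 121 129] [ 97  69 129]
(285, 276) [ 94 119 129] [ 99  69 129]
(267, 290) [155 128  94] [ 17 100 155]
(366, 225) [25 23 25] [150  20  25]
(342, 240) [76 51 36] [ 11 134  76]
(354, 228) [158 124  67] [ 19 147 158]
(383, 233) [146 120  66] [ 20 140 146]
```

View pics/crop1.png

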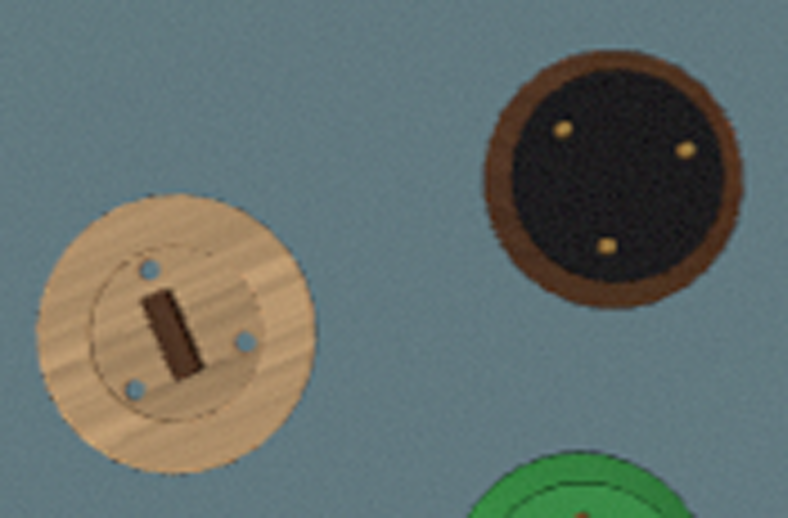

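The crop confirms both. The pale tray is at crop (176,334), with blue-grey holes at (149,270), (245,342) and (135,390) and a dark bar. The black hub on the brown foot is at (614,180), with brass studs at (563,129), (686,149) and (607,246).

```bash
python3 - <<'E'
import pickle,cv2,numpy as np
from h import *
from rig import manip
d=pickle.load(open("im0.pkl","rb"));t=d["top"];f=t["frame"]
hsv=cv2.cvtColor(f,cv2.COLOR_RGB2HSV);H,S,V=[hsv[...,i].astype(int) for i in range(3)]
yy,xx=np.mgrid[:480,:640]
tray=np.hypot(xx-269,yy-274)<38; tt=np.hypot(xx-366,yy-240)<34
warm=(H<30)&(S>60)
def contour(m):
    c=max(cv2.findContours(m.astype(np.uint8),cv2.RETR_EXTERNAL,cv2.CHAIN_APPROX_NONE)[0],key=cv2.contourArea);return c[:,0].astype(float)
def circ(P):
    A=np.c_[2*P[:,:2],np.ones(len(P))];s=np.linalg.lstsq(A,(P[:,:2]**2).sum(1),rcond=None)[0];return s[:2],np.sqrt(s[2]+s[0]**2+s[1]**2)
print("tray rim",circ(cast(t,contour(tray&warm),.013)))
bar=contour(tray&warm&(V<110)); print("bar", cv2.minAreaRect((cast(t,bar,.042)[:,:2]*1000).astype(np.float32)))
def three(m,z,r):
    b=blobs(m)[:3];P=cast(r,[x[1] for x in b],z)[:,:2];c=P.mean(0)
    for x in b: print("  ",x)
    a=np.degrees(np.arctan2(*(P-c).T[::-1]));print("  ctr",c,"r",np.hypot(*(P-c).T),"ang",a, "mod120",a%120)
inner=np.hypot(xx-269,yy-274)<22
print("holes");three(inner&(H>60)&(H<130)&(S>25),.006,t)
print("hub disc",circ(cast(t,contour(tt&(V<48)&(S<140)),.040)))
print("foot", circ(cast(t,contour(tt&((V<48)|(warm&(V<110)))),.02)))
print("studs top");three((np.hypot(xx-366,yy-240)<22)&(V>80),.054,t)
s=d["scene"];h2=cv2.cvtColor(s["frame"],cv2.COLOR_RGB2HSV)
m=np.zeros((480,640),bool);m[258:300,280:330]=1
m&=(h2[...,0]>12)&(h2[...,0]<28)&(h2[...,1]>110)&(h2[...,2]>105)
print("studs scene");three(m,.047,s)
w=R.from_quat(np.roll(manip.get_state()["ee_rot"],-1)).as_matrix();print(w.round(3))
E
```

```text
tray rim (array([0.46402227, 0.12768451]), np.float64(0.07808195854643407))
bar ((463.809326171875, 125.9659194946289), (49.373443603515625, 19.081241607666016), 24.36073112487793)
holes
   (12, array([259.5, 286.5]))
   (10, array([263. , 259.8]))
   (9, array([284.11, 275.67]))
  ctr [0.46324417 0.12815534] r [0.04025696 0.03974884 0.03971972] ang [144.71508141  24.24325217 -94.88455456] mod120 [24.71508141 24.24325217 25.11544544]
hub disc (array([ 0.55850975, -0.11993984]), np.float64(0.058287422519719426))
foot (array([ 0.55799555, -0.11930504]), np.float64(0.07190578140453137))
studs top
   (12, array([364.5, 254. ]))
   (11, array([354.64, 228.09]))
   (11, array([382., 233.]))
  ctr [ 0.55841569 -0.11932621] r [0.0394541  0.04000017 0.03958734] ang [171.83737013  51.59998725 -68.96660728] mod120 [51.83737013 51.59998725 51.03339272]
studs scene
   (19, array([300.  , 284.32]))
   (14, array([291.86, 267.21]))
   (13, array([319.77, 270.77]))
  ctr [ 0.55759436 -0.12092018] r [0.04030443 0.04006633 0.04036195] ang [-68.00884702 172.28120066  52.4284524 ] mod120 [51.99115298 52.28120066 52.4284524 ]
[[ 0.966  0.259 -0.   ]
 [ 0.259 -0.966  0.002]
 [ 0.    -0.002 -1.   ]]
```

```bash
python3 -m pendant '[{"dx":0.02,"dy":-0.024,"hand":0.06},{"dx":0.02,"dy":-0.024},{"dx":0.02,"dy":-0.024},{"dx":0.02,"dy":-0.024},{"dx":0.02,"dy":-0.024},{"dx":0.02,"dy":-0.024},{"dx":0.02,"dy":-0.024},{"dx":0.02,"dy":-0.024},{"dx":0.02,"dy":-0.024},{"dx":0.02,"dy":-0.024},{"dx":0.02,"dy":-0.024},{"dx":0.02,"dy":-0.024}]' 60
python3 -m pendant '[{"dx":0.02,"dy":-0.024},{"dx":0.02,"dy":-0.024},{"dx":0.02,"dy":-0.024},{"dx":0.02,"dy":-0.024},{"dx":0.02,"dy":-0.024},{"dx":0.02,"dy":-0.024},{"dx":0.02,"dy":-0.024},{"dx":0.02,"dy":-0.024},{"dx":0.02,"dy":-0.024},{"dx":0.02,"dy":-0.024},{"rz":-4.8},{"rz":-4.8}]'
python3 -m pendant '[{},{}]'
cat > st.py <<'E'
from rig import manip
import numpy as np,sys
from scipy.spatial.transform import Rotation as R
s=manip.get_state();M=R.from_quat(np.roll(s["ee_rot"],-1)).as_matrix()
print("t",s["clock"],"p",s["position"].round(4),"yaw",np.degrees(np.arctan2(M[1,0],M[0,0])).round(2),"tilt",M[:,2].round(4),"F",s["contact_force"].round(2),"M",s["moment"].round(3),"w",s["width"],s["gripper_force"],"q",s["qpos"].round(2))
if len(sys.argv)>1:
    g=np.array([float(v) for v in sys.argv[1:4]]); print("tool shift",(M.T@(g-s["position"])).round(4))
E
python3 st.py 0.4635 0.1275 0.09
```

```text
t 0.1 p [ 0.1488 -0.5549  0.2305] yaw 15.0 tilt [-2.0e-04  1.7e-03 -1.0e+00] F [ 0.17 -1.59  0.72] M [-0.048 -0.05   0.018] w 0.08526122970183486 0.0 q [-1.43  0.28  1.51  0.    1.36 -0.12]
tool shift [ 0.4806 -0.5775  0.1416]invalid input
invalid input
invalid input
```

```bash
python3 -m pendant '[{"dx":0.02,"dy":-0.024,"dz":0,"rx":0,"ry":0,"rz":0,"hand":0.06}]' 60; echo; python3 -m pendant '[{"dx":0.02,"dy":-0.024,"dz":0,"rx":0,"ry":0,"rz":0,"hand":0.06}]'
```

```text
clock: 0.18
position: [0.1603, -0.5313, 0.2303]
ee_rot: [0.002, 0.992, 0.129, -0.001]
contact_force: [-0.5, -1.1, 0.4]
width: 0.0753
gripper_force: 0.0

clock: 0.27
position: [0.1747, -0.4989, 0.2303]
ee_rot: [-0.001, 0.992, 0.129, -0.0]
contact_force: [0.9, -0.1, 0.3]
width: 0.0638
gripper_force: 0.0
```

```bash
python3 -m pendant '[{"dx":0.02,"dy":-0.024,"dz":0,"rx":0,"ry":0,"rz":0,"hand":0.06},{"dx":0.02,"dy":-0.024,"dz":0,"rx":0,"ry":0,"rz":0,"hand":0.06},{"dx":0.02,"dy":-0.024,"dz":0,"rx":0,"ry":0,"rz":0,"hand":0.06},{"dx":0.02,"dy":-0.024,"dz":0,"rx":0,"ry":0,"rz":0,"hand":0.06},{"dx":0.02,"dy":-0.024,"dz":0,"rx":0,"ry":0,"rz":0,"hand":0.06},{"dx":0.02,"dy":-0.024,"dz":0,"rx":0,"ry":0,"rz":0,"hand":0.06},{"dx":0.02,"dy":-0.024,"dz":0,"rx":0,"ry":0,"rz":0,"hand":0.06},{"dx":0.02,"dy":-0.024,"dz":0,"rx":0,"ry":0,"rz":0,"hand":0.06},{"dx":0.02,"dy":-0.024,"dz":0,"rx":0,"ry":0,"rz":0,"hand":0.06},{"dx":0.02,"dy":-0.024,"dz":0,"rx":0,"ry":0,"rz":0,"hand":0.06},{"dx":0.02,"dy":-0.024,"dz":0,"rx":0,"ry":0,"rz":0,"hand":0.06}]'
python3 -m pendant '[{"dx":0.02,"dy":-0.024,"dz":0,"rx":0,"ry":0,"rz":0,"hand":0.06},{"dx":0.02,"dy":-0.024,"dz":0,"rx":0,"ry":0,"rz":0,"hand":0.06},{"dx":0.02,"dy":-0.024,"dz":0,"rx":0,"ry":0,"rz":0,"hand":0.06},{"dx":0.02,"dy":-0.024,"dz":0,"rx":0,"ry":0,"rz":0,"hand":0.06},{"dx":0.02,"dy":-0.024,"dz":0,"rx":0,"ry":0,"rz":0,"hand":0.06},{"dx":0.02,"dy":-0.024,"dz":0,"rx":0,"ry":0,"rz":0,"hand":0.06},{"dx":0.02,"dy":-0.024,"dz":0,"rx":0,"ry":0,"rz":0,"hand":0.06},{"dx":0.02,"dy":-0.024,"dz":0,"rx":0,"ry":0,"rz":0,"hand":0.06},{"dx":0.02,"dy":-0.024,"dz":0,"rx":0,"ry":0,"rz":0,"hand":0.06},{"dx":0,"dy":0,"dz":0.03,"rx":0,"ry":0,"rz":-4.8,"hand":0.06},{"dx":0,"dy":0,"dz":0.03,"rx":0,"ry":0,"rz":-4.8,"hand":0.06},{"dx":0,"dy":0,"dz":0,"rx":0,"ry":0,"rz":0,"hand":0.06}]' >/dev/null
python3 st.py 0.4635 0.1275 0.014
```

```text
clock: 1.18
position: [0.3193, -0.1851, 0.2311]
ee_rot: [-0.0, 0.991, 0.13, -0.0]
contact_force: [0.7, -0.5, -1.3]
width: 0.06
gripper_force: 0.0
t 2.1833 p [0.4327 0.0691 0.1665] yaw 24.77 tilt [-1.170e-02 -2.000e-04 -9.999e-01] F [-1.49 -0.34 -1.23] M [ 0.027  0.047 -0.035] w 0.059967047087976844 0.0 q [-0.    0.13  1.87 -0.    1.15  1.14]
tool shift [ 0.054  -0.0394  0.1521]
```

```bash
python3 -m pendant '[{"dx":0.027,"dy":-0.02,"dz":0.02,"rx":0,"ry":0,"rz":0,"hand":0.06},{"dx":0.027,"dy":-0.02,"dz":0.02,"rx":0,"ry":0,"rz":0,"hand":0.06},{"dx":0,"dy":0,"dz":0.02,"rx":0,"ry":0,"rz":0,"hand":0.06},{"dx":0,"dy":0,"dz":0.02,"rx":0,"ry":0,"rz":0,"hand":0.06},{"dx":0,"dy":0,"dz":0,"rx":0,"ry":0,"rz":0,"hand":0.06},{"dx":0,"dy":0,"dz":0,"rx":0,"ry":0,"rz":0,"hand":0.06},{"dx":0,"dy":0,"dz":0,"rx":0,"ry":0,"rz":0,"hand":0.06}]' >/dev/null
python3 st.py 0.4635 0.1275 0.014
```

```text
t 2.7667 p [0.4706 0.127  0.0927] yaw 24.51 tilt [ 2.1e-03  1.0e-04 -1.0e+00] F [-0.44 -0.13  0.62] M [-0.056  0.003  0.032] w 0.05978720234348811 0.0 q [ 0.12  0.27  1.9  -0.    0.97  1.26]
tool shift [-0.0064 -0.0035  0.0787]
```

```bash
python3 -m pendant '[{"dx":-0.0065,"dy":-0.0035,"dz":0.02,"rx":0,"ry":0,"rz":0,"hand":0.06},{"dx":0,"dy":0,"dz":0.02,"rx":0,"ry":0,"rz":0,"hand":0.06},{"dx":0,"dy":0,"dz":0.015,"rx":0,"ry":0,"rz":0,"hand":0.06},{"dx":0,"dy":0,"dz":0.01,"rx":0,"ry":0,"rz":0,"hand":0.06},{"dx":0,"dy":0,"dz":0,"rx":0,"ry":0,"rz":0,"hand":0.06},{"dx":0,"dy":0,"dz":0,"rx":0,"ry":0,"rz":0,"hand":0.06},{"dx":0,"dy":0,"dz":0,"rx":0,"ry":0,"rz":0,"hand":0.06}]' >/dev/null
python3 st.py 0.4635 0.1275 0.014
```

```text
t 3.35 p [0.4637 0.1277 0.0278] yaw 24.56 tilt [ 3.2e-03  3.0e-04 -1.0e+00] F [ 0.8   0.05 -0.02] M [-0.013 -0.008 -0.003] w 0.059957021032540594 0.0 q [ 0.12  0.35  1.99 -0.    0.8   1.27]
tool shift [-0.0003  0.0001  0.0138]
```

```bash
python3 -m pendant '[{"dx":0,"dy":0,"dz":0.008,"rx":0,"ry":0,"rz":0,"hand":0.06},{"dx":0,"dy":0,"dz":0.006,"rx":0,"ry":0,"rz":0,"hand":0.06},{"dx":0,"dy":0,"dz":0,"rx":0,"ry":0,"rz":0,"hand":0.05},{"dx":0,"dy":0,"dz":0,"rx":0,"ry":0,"rz":0,"hand":0},{"dx":0,"dy":0,"dz":0,"rx":0,"ry":0,"rz":0,"hand":0},{"dx":0,"dy":0,"dz":0,"rx":0,"ry":0,"rz":0,"hand":0},{"dx":0,"dy":0,"dz":0,"rx":0,"ry":0,"rz":0,"hand":0},{"dx":0,"dy":0,"dz":0,"rx":0,"ry":0,"rz":0,"hand":0},{"dx":0,"dy":0,"dz":0,"rx":0,"ry":0,"rz":0,"hand":0},{"dx":0,"dy":0,"dz":0,"rx":0,"ry":0,"rz":0,"hand":0},{"dx":0,"dy":0,"dz":0,"rx":0,"ry":0,"rz":0,"hand":0}]' 60
python3 st.py 0.4635 0.1275 0.014
```

```text
clock: 4.27
position: [0.4626, 0.1277, 0.0125]
ee_rot: [0.0, 0.977, 0.213, 0.0]
contact_force: [1.0, -0.4, 3.5]
width: 0.015
gripper_force: 59.2
t 4.2667 p [0.4626 0.1277 0.0125] yaw 24.61 tilt [ 8.e-04 -1.e-04 -1.e+00] F [ 0.97 -0.39  3.52] M [-0.163 -0.022  0.096] w 0.014971092348468702 59.16316509246826 q [ 0.12  0.37  2.01 -0.    0.76  1.27]
tool shift [ 0.0007  0.0006 -0.0015]
```

```bash
python3 -m pendant '[{"dx":0,"dy":0,"dz":-0.01,"rx":0,"ry":0,"rz":0,"hand":0},{"dx":0,"dy":0,"dz":-0.02,"rx":0,"ry":0,"rz":0,"hand":0},{"dx":0,"dy":0,"dz":-0.025,"rx":0,"ry":0,"rz":0,"hand":0},{"dx":0,"dy":0,"dz":-0.025,"rx":0,"ry":0,"rz":0,"hand":0},{"dx":0,"dy":0,"dz":-0.02,"rx":0,"ry":0,"rz":0,"hand":0},{"dx":0,"dy":0,"dz":-0.01,"rx":0,"ry":0,"rz":0,"hand":0},{"dx":0,"dy":0,"dz":0,"rx":0,"ry":0,"rz":0,"hand":0},{"dx":0,"dy":0,"dz":0,"rx":0,"ry":0,"rz":0,"hand":0},{"dx":0,"dy":0,"dz":0,"rx":0,"ry":0,"rz":0,"hand":0}]'>/dev/null
python3 st.py 0.558 -0.1195 0.12
python3 -m pendant '[{"dx":-0.001,"dy":0.01,"dz":0,"rx":0,"ry":0,"rz":-1,"hand":0},{"dx":-0.001,"dy":0.02,"dz":0,"rx":0,"ry":0,"rz":0,"hand":0},{"dx":-0.001,"dy":0.025,"dz":0,"rx":0,"ry":0,"rz":0,"hand":0},{"dx":-0.002,"dy":0.025,"dz":0,"rx":0,"ry":0,"rz":0,"hand":0},{"dx":-0.002,"dy":0.025,"dz":0,"rx":0,"ry":0,"rz":0,"hand":0},{"dx":-0.002,"dy":0.025,"dz":0,"rx":0,"ry":0,"rz":0,"hand":0},{"dx":-0.002,"dy":0.025,"dz":0,"rx":0,"ry":0,"rz":0,"hand":0},{"dx":-0.001,"dy":0.025,"dz":0,"rx":0,"ry":0,"rz":0,"hand":0},{"dx":-0.001,"dy":0.025,"dz":0,"rx":0,"ry":0,"rz":0,"hand":0},{"dx":-0.001,"dy":0.025,"dz":0,"rx":0,"ry":0,"rz":0,"hand":0},{"dx":-0.001,"dy":0.02,"dz":0,"rx":0,"ry":0,"rz":0,"hand":0},{"dx":-0.001,"dy":0.01,"dz":0,"rx":0,"ry":0,"rz":0,"hand":0}]' >/dev/null
python3 -m pendant '[{"dx":0,"dy":0,"dz":0,"rx":0,"ry":0,"rz":-5,"hand":0},{"dx":0,"dy":0,"dz":0,"rx":0,"ry":0,"rz":-5,"hand":0},{"dx":0,"dy":0,"dz":0,"rx":0,"ry":0,"rz":-5,"hand":0},{"dx":0,"dy":0,"dz":0,"rx":0,"ry":0,"rz":-5,"hand":0},{"dx":0,"dy":0,"dz":0,"rx":0,"ry":0,"rz":-4,"hand":0},{"dx":0,"dy":0,"dz":0,"rx":0,"ry":0,"rz":-2,"hand":0},{"dx":0,"dy":0,"dz":0,"rx":0,"ry":0,"rz":0,"hand":0},{"dx":0,"dy":0,"dz":0,"rx":0,"ry":0,"rz":0,"hand":0},{"dx":0,"dy":0,"dz":0,"rx":0,"ry":0,"rz":0,"hand":0},{"dx":0,"dy":0,"dz":0,"rx":0,"ry":0,"rz":0,"hand":0}]' >/dev/null
python3 st.py 0.558 -0.1195 0.09
python3 - <<'E'
from rig import manip
import cv2,pickle
d={n:manip.get_image(n) for n in("scene","top")}
pickle.dump(d,open("im1.pkl","wb"))
cv2.imwrite("pics/both1.png",cv2.vconcat([cv2.resize(d[n]["frame"][a:a+150,b:b+200],None,fx=2,fy=2) for n,a,b in(("scene",180,210),("top",160,270))])[:,:,::-1])
E
```

```text
t 5.0167 p [0.4609 0.1277 0.1209] yaw 24.59 tilt [-3.1e-03 -3.0e-04 -1.0e+00] F [-0.71  0.64 -3.54] M [-0.031  0.016  0.051] w 0.015092616596478755 58.85914385318756 q [0.12 0.23 1.87 0.   1.04 1.27]
tool shift [-0.0145  0.2652  0.0007]
t 6.85 p [ 0.5597 -0.1134  0.1219] yaw 51.58 tilt [-8.e-04  3.e-04 -1.e+00] F [-0.02  0.32 -3.32] M [-0.029  0.008  0.033] w 0.015103387841613147 58.93351435661316 q [-0.32  0.35  1.68  0.    1.11  0.35]
tool shift [-0.0058  0.0025  0.0319]
```

View pics/both1.png

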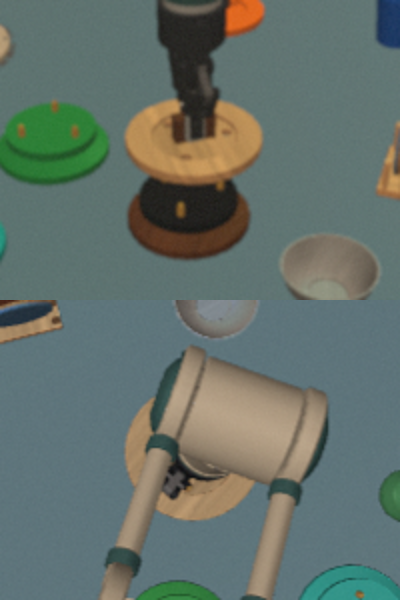

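The scene view shows the tray held level above the hub, with two studs visible beneath it. The top view shows only part of the rim because the arm covers the rest. Next I'll fit the rim circle in both views.

```bash
python3 - <<'E'
import pickle
from h import *
from scipy.optimize import least_squares
d=pickle.load(open("im1.pkl","rb"));d0=pickle.load(open("im0.pkl","rb"))
def edge(r,x0,y0,x1,y1):
    h=cv2.cvtColor(r["frame"],cv2.COLOR_RGB2HSV);m=np.zeros(h.shape[:2],np.uint8)
    m[y0:y1,x0:x1]=((h[...,0]<28)&(h[...,1]>60)&(h[...,2]>100))[y0:y1,x0:x1]
    m=cv2.morphologyEx(m,cv2.MORPH_OPEN,np.ones((3,3),np.uint8))
    c=max(cv2.findContours(m,cv2.RETR_EXTERNAL,cv2.CHAIN_APPROX_NONE)[0],key=cv2.contourArea)[:,0].astype(float)
    return c
def fit(P,c0):
    f=lambda s:np.hypot(P[:,0]-s[0],P[:,1]-s[1])-s[2]
    s=least_squares(f,[*c0,.079],loss="soft_l1",f_scale=.0008);return s.x.round(4),(abs(f(s.x))<.002).sum(),len(P)
def both(r,box,z,c0):
    c=edge(r,*box);P=cast(r,c,z+.013)[:,:2];Q=cast(r,c,z)[:,:2]
    v=np.array(c0)-r["position"][:2];v/=np.hypot(*v)
    far=(P-c0)@v>0.01;near=(Q-c0)@v<-0.03
    print("rimtop far:",fit(P[far],c0)," combined:",fit(np.r_[P[far],Q[near]],c0))
both(d0["scene"],(290,205,365,255),0,(.4635,.1275))
both(d["scene"],(265,225,350,275),.1094,(.558,-.118))
c=edge(d["top"],325,200,400,270+20);P=cast(d["top"],c,.1224)[:,:2]
k=np.hypot(*(P-[.558,-.116]).T)>.072;print("top",fit(P[k],(.558,-.116)),k.sum())
E
```

```text
rimtop far: (array([0.4634, 0.1257, 0.079 ]), np.int64(43), 56)  combined: (array([0.4622, 0.1277, 0.0774]), np.int64(90), 106)
rimtop far: (array([ 0.5629, -0.118 ,  0.0809]), np.int64(31), 86)  combined: (array([ 0.5596, -0.113 ,  0.0769]), np.int64(86), 151)
top (array([ 0.5631, -0.1122,  0.0817]), np.int64(79), 257) 257
```

```bash
python3 st.py 0.5578 -0.1198 0.078 | tail -1
python3 -m pendant '[{"dx":-0.003,"dy":0.0015,"dz":0.01,"rx":0,"ry":0,"rz":0,"hand":0},{"dx":-0.003,"dy":0.0015,"dz":0.015,"rx":0,"ry":0,"rz":0,"hand":0},{"dx":0,"dy":0,"dz":0.01,"rx":0,"ry":0,"rz":0,"hand":0},{"dx":0,"dy":0,"dz":0.007,"rx":0,"ry":0,"rz":0,"hand":0},{"dx":0,"dy":0,"dz":0,"rx":0,"ry":0,"rz":0,"hand":0},{"dx":0,"dy":0,"dz":0,"rx":0,"ry":0,"rz":0,"hand":0},{"dx":0,"dy":0,"dz":0,"rx":0,"ry":0,"rz":0,"hand":0},{"dx":0,"dy":0,"dz":0,"rx":0,"ry":0,"rz":0,"hand":0}]' >/dev/null
python3 st.py 0.5578 -0.1198 0.0675
```

```text
tool shift [-0.0062  0.0023  0.0442]
t 7.6167 p [ 0.5593 -0.1204  0.0809] yaw 51.61 tilt [ 1.5e-03 -6.0e-04 -1.0e+00] F [ 0.69 -0.45 -3.03] M [-0.018 -0.037  0.003] w 0.01541129172718392 58.85295331478119 q [-0.33  0.39  1.73 -0.    1.01  0.34]
tool shift [-0.0005 -0.0015  0.0134]
```

```bash
python3 -m pendant '[{"dx":-0.0005,"dy":-0.001,"dz":0.004,"rx":0,"ry":0,"rz":0,"hand":0},{"dx":0,"dy":0,"dz":0.004,"rx":0,"ry":0,"rz":0,"hand":0},{"dx":0,"dy":0,"dz":0.002,"rx":0,"ry":0,"rz":0,"hand":0},{"dx":0,"dy":0,"dz":0,"rx":0,"ry":0,"rz":0,"hand":0},{"dx":0,"dy":0,"dz":0,"rx":0,"ry":0,"rz":0,"hand":0},{"dx":0,"dy":0,"dz":0,"rx":0,"ry":0,"rz":0,"hand":0}]' >/dev/null
python3 st.py 0.5578 -0.1198 0.0675
python3 -m pendant '[{"dx":0,"dy":0,"dz":0.001,"rx":0,"ry":0,"rz":0,"hand":0},{"dx":0,"dy":0,"dz":0.001,"rx":0,"ry":0,"rz":0,"hand":0},{"dx":0,"dy":0,"dz":0,"rx":0,"ry":0,"rz":0,"hand":0},{"dx":0,"dy":0,"dz":0,"rx":0,"ry":0,"rz":0,"hand":0}]' >/dev/null
python3 st.py 0.5578 -0.1198 0.0675
```

```text
t 8.1167 p [ 0.5576 -0.1201  0.0703] yaw 51.6 tilt [ 1.e-04 -1.e-04 -1.e+00] F [-0.45 -0.16 -2.86] M [ 0.014 -0.021 -0.016] w 0.015187217050991532 58.91975283622742 q [-0.33  0.4   1.75 -0.    0.99  0.34]
tool shift [ 0.0003 -0.      0.0028]
t 8.45 p [ 0.5575 -0.1201  0.0683] yaw 51.6 tilt [-1.e-04 -1.e-04 -1.e+00] F [ 0.28 -0.34 -3.75] M [ 0.043 -0.008  0.027] w 0.015160087196514297 58.91954720020294 q [-0.33  0.41  1.75 -0.    0.99  0.34]
tool shift [0.0004 0.0001 0.0008]
```

Free weight reads about -3.3 N. I'll go down to tip level and just past it in small steps.

```bash
python3 -m pendant '[{"dx":0,"dy":0,"dz":0.001,"rx":0,"ry":0,"rz":0,"hand":0},{"dx":0,"dy":0,"dz":0.0005,"rx":0,"ry":0,"rz":0,"hand":0},{"dx":0,"dy":0,"dz":0,"rx":0,"ry":0,"rz":0,"hand":0},{"dx":0,"dy":0,"dz":0,"rx":0,"ry":0,"rz":0,"hand":0}]' >/dev/null
python3 st.py 
python3 -m pendant '[{"dx":0,"dy":0,"dz":0.0005,"rx":0,"ry":0,"rz":0,"hand":0},{"dx":0,"dy":0,"dz":0.0005,"rx":0,"ry":0,"rz":0,"hand":0},{"dx":0,"dy":0,"dz":0,"rx":0,"ry":0,"rz":0,"hand":0},{"dx":0,"dy":0,"dz":0,"rx":0,"ry":0,"rz":0,"hand":0}]' >/dev/null
python3 st.py
```

```text
t 8.7833 p [ 0.5575 -0.12    0.0667] yaw 51.6 tilt [-1.e-04 -1.e-04 -1.e+00] F [ 0.06  1.03 -2.57] M [-0.018  0.033  0.006] w 0.014834069985491485 58.94259452819824 q [-0.33  0.41  1.75 -0.    0.98  0.34]
t 9.1167 p [ 0.5576 -0.1201  0.0658] yaw 51.6 tilt [ 2.e-04 -2.e-04 -1.e+00] F [ 0.62 -0.33 -3.09] M [ 0.01  -0.075  0.008] w 0.0157042077519838 58.941521644592285 q [-0.33  0.41  1.75 -0.    0.98  0.34]
```

```bash
for i in 1; do python3 -m pendant '[{"dx":0,"dy":0,"dz":0.0006,"rx":0,"ry":0,"rz":0,"hand":0},{"dx":0,"dy":0,"dz":0.0006,"rx":0,"ry":0,"rz":0,"hand":0},{"dx":0,"dy":0,"dz":0,"rx":0,"ry":0,"rz":0,"hand":0},{"dx":0,"dy":0,"dz":0,"rx":0,"ry":0,"rz":0,"hand":0}]' >/dev/null; python3 st.py; done
python3 -m pendant '[{"dx":0,"dy":0,"dz":0.0006,"rx":0,"ry":0,"rz":0,"hand":0},{"dx":0,"dy":0,"dz":0.0006,"rx":0,"ry":0,"rz":0,"hand":0},{"dx":0,"dy":0,"dz":0,"rx":0,"ry":0,"rz":0,"hand":0},{"dx":0,"dy":0,"dz":0,"rx":0,"ry":0,"rz":0,"hand":0}]' >/dev/null; python3 st.py
```

```text
t 9.45 p [ 0.5577 -0.1202  0.0646] yaw 51.61 tilt [ 4.e-04 -4.e-04 -1.e+00] F [ 0.04 -0.45 -3.09] M [-0.201 -0.03  -0.023] w 0.014970889841492897 58.98935616016388 q [-0.33  0.41  1.75 -0.    0.98  0.34]
t 9.7833 p [ 0.5579 -0.1204  0.0636] yaw 51.61 tilt [ 7.e-04 -8.e-04 -1.e+00] F [ 0.04 -0.98 -1.39] M [-0.362 -0.061  0.016] w 0.014815135945573085 59.12165701389313 q [-0.33  0.41  1.76 -0.    0.97  0.34]
```

```bash
python3 -m pendant '[{"dx":-0.0003,"dy":0.0004,"dz":0,"rx":0,"ry":0,"rz":0,"hand":0},{"dx":-0.0003,"dy":0.0004,"dz":0,"rx":0,"ry":0,"rz":0,"hand":0},{"dx":0,"dy":0,"dz":0,"rx":0,"ry":0,"rz":0,"hand":0},{"dx":0,"dy":0,"dz":0,"rx":0,"ry":0,"rz":0,"hand":0}]' >/dev/null; python3 st.py;python3 -m pendant '[{"dx":0,"dy":0,"dz":0,"rx":0,"ry":0,"rz":0,"hand":0}]' >/dev/null; python3 st.py
```

```text
t 10.1167 p [ 0.5576 -0.1208  0.0632] yaw 51.59 tilt [-4.e-04  4.e-04 -1.e+00] F [ 0.94 -0.48 -2.41] M [-0.068 -0.1    0.039] w 0.015080371655845023 59.00785446166992 q [-0.34  0.41  1.76  0.    0.98  0.33]
t 10.2 p [ 0.5576 -0.1208  0.0632] yaw 51.6 tilt [-4.e-04  3.e-04 -1.e+00] F [ 1.16  0.49 -2.24] M [-0.035 -0.097  0.03 ] w 0.014764083919663338 58.993470668792725 q [-0.34  0.41  1.76  0.    0.98  0.33]
```

```bash
python3 -m pendant '[{"dx":0,"dy":0,"dz":0.0005,"rx":0,"ry":0,"rz":0,"hand":0},{"dx":0,"dy":0,"dz":0.0005,"rx":0,"ry":0,"rz":0,"hand":0},{"dx":0,"dy":0,"dz":0,"rx":0,"ry":0,"rz":0,"hand":0},{"dx":0,"dy":0,"dz":0,"rx":0,"ry":0,"rz":0,"hand":0}]' >/dev/null; python3 st.py;python3 -m pendant '[{"dx":0,"dy":0,"dz":0.0005,"rx":0,"ry":0,"rz":0,"hand":0},{"dx":0,"dy":0,"dz":0,"rx":0,"ry":0,"rz":0,"hand":0},{"dx":0,"dy":0,"dz":0,"rx":0,"ry":0,"rz":0,"hand":0}]' >/dev/null; python3 st.py
```

```text
t 10.5333 p [ 0.5577 -0.121   0.0623] yaw 51.6 tilt [-2.e-04 -1.e-04 -1.e+00] F [ 1.3  -1.26 -2.42] M [-0.091 -0.041  0.002] w 0.01512909131925747 58.98747682571411 q [-0.34  0.41  1.76 -0.    0.97  0.33]
t 10.7833 p [ 0.5578 -0.121   0.0619] yaw 51.6 tilt [ 1.e-04 -2.e-04 -1.e+00] F [ 0.46 -0.48 -2.35] M [-0.144 -0.041  0.018] w 0.01500185604757605 59.01547193527222 q [-0.34  0.41  1.76 -0.    0.97  0.33]
```

```bash
python3 -m pendant '[{"dx":-0.0003,"dy":0.0006,"dz":0,"rx":0,"ry":0,"rz":0,"hand":0},{"dx":0,"dy":0,"dz":0.0005,"rx":0,"ry":0,"rz":0,"hand":0},{"dx":0,"dy":0,"dz":0.0005,"rx":0,"ry":0,"rz":0,"hand":0},{"dx":0,"dy":0,"dz":0,"rx":0,"ry":0,"rz":0,"hand":0},{"dx":0,"dy":0,"dz":0,"rx":0,"ry":0,"rz":0,"hand":0}]' >/dev/null; python3 st.py;python3 -m pendant '[{"dx":0,"dy":0,"dz":0.0005,"rx":0,"ry":0,"rz":0,"hand":0},{"dx":0,"dy":0,"dz":0.0005,"rx":0,"ry":0,"rz":0,"hand":0},{"dx":0,"dy":0,"dz":0,"rx":0,"ry":0,"rz":0,"hand":0},{"dx":0,"dy":0,"dz":0,"rx":0,"ry":0,"rz":0,"hand":0}]' >/dev/null; python3 st.py
```

```text
t 11.2 p [ 0.5579 -0.1215  0.0607] yaw 51.6 tilt [-5.e-04  2.e-04 -1.e+00] F [-0.52 -0.35 -2.44] M [0.046 0.019 0.011] w 0.015023512163039349 58.93561542034149 q [-0.34  0.41  1.76  0.    0.97  0.33]
t 11.5333 p [ 0.558  -0.1216  0.0598] yaw 51.6 tilt [-1.e-04 -0.e+00 -1.e+00] F [ 0.15 -0.36 -3.23] M [ 0.009 -0.008 -0.009] w 0.015202618396790189 58.94364058971405 q [-0.34  0.42  1.76 -0.    0.97  0.33]
```

```bash
python3 -m pendant '[{"dx":0,"dy":0,"dz":0.0007,"rx":0,"ry":0,"rz":0,"hand":0},{"dx":0,"dy":0,"dz":0.0007,"rx":0,"ry":0,"rz":0,"hand":0},{"dx":0,"dy":0,"dz":0.0006,"rx":0,"ry":0,"rz":0,"hand":0},{"dx":0,"dy":0,"dz":0,"rx":0,"ry":0,"rz":0,"hand":0},{"dx":0,"dy":0,"dz":0,"rx":0,"ry":0,"rz":0,"hand":0}]' >/dev/null; python3 st.py;python3 -m pendant '[{"dx":0,"dy":0,"dz":0.0006,"rx":0,"ry":0,"rz":0,"hand":0},{"dx":0,"dy":0,"dz":0.0007,"rx":0,"ry":0,"rz":0,"hand":0},{"dx":0,"dy":0,"dz":0.0007,"rx":0,"ry":0,"rz":0,"hand":0},{"dx":0,"dy":0,"dz":0,"rx":0,"ry":0,"rz":0,"hand":0},{"dx":0,"dy":0,"dz":0,"rx":0,"ry":0,"rz":0,"hand":0}]' >/dev/null; python3 st.py
```

```text
t 11.95 p [ 0.558  -0.1216  0.0578] yaw 51.6 tilt [-1.e-04 -0.e+00 -1.e+00] F [ 0.53  0.25 -2.28] M [-0.024  0.02   0.019] w 0.01465535193001629 58.94423067569733 q [-0.34  0.42  1.76 -0.    0.96  0.33]
t 12.3667 p [ 0.558  -0.1216  0.0558] yaw 51.6 tilt [-2.e-04 -0.e+00 -1.e+00] F [ 0.   -0.36 -3.39] M [-0.001 -0.05   0.032] w 0.014815727120343788 58.93660604953766 q [-0.34  0.42  1.76 -0.    0.96  0.33]
```

Home should be at TCP z of about 0.0525.

```bash
python3 -m pendant '[{"dx":0,"dy":0,"dz":0.0006,"rx":0,"ry":0,"rz":0,"hand":0},{"dx":0,"dy":0,"dz":0.0007,"rx":0,"ry":0,"rz":0,"hand":0},{"dx":0,"dy":0,"dz":0.0007,"rx":0,"ry":0,"rz":0,"hand":0},{"dx":0,"dy":0,"dz":0,"rx":0,"ry":0,"rz":0,"hand":0},{"dx":0,"dy":0,"dz":0,"rx":0,"ry":0,"rz":0,"hand":0}]' >/dev/null; python3 st.py;python3 -m pendant '[{"dx":0,"dy":0,"dz":0.0004,"rx":0,"ry":0,"rz":0,"hand":0},{"dx":0,"dy":0,"dz":0.0004,"rx":0,"ry":0,"rz":0,"hand":0},{"dx":0,"dy":0,"dz":0,"rx":0,"ry":0,"rz":0,"hand":0},{"dx":0,"dy":0,"dz":0,"rx":0,"ry":0,"rz":0,"hand":0}]' >/dev/null; python3 st.py
```

```text
t 12.7833 p [ 0.558  -0.1216  0.0538] yaw 51.6 tilt [-1.e-04 -1.e-04 -1.e+00] F [-0.39 -0.21 -3.92] M [ 0.014 -0.026  0.009] w 0.015592556882124043 58.94068658351898 q [-0.34  0.42  1.76 -0.    0.95  0.33]
t 13.1167 p [ 0.5581 -0.1216  0.0531] yaw 51.6 tilt [ 0.e+00 -1.e-04 -1.e+00] F [-0.13  0.82 -3.38] M [0.002 0.012 0.062] w 0.01513709613681584 58.9451140165329 q [-0.34  0.42  1.77 -0.    0.95  0.33]
```

```bash
python3 -m pendant '[{"dx":0,"dy":0,"dz":0.0003,"rx":0,"ry":0,"rz":0,"hand":0},{"dx":0,"dy":0,"dz":0,"rx":0,"ry":0,"rz":0,"hand":0},{"dx":0,"dy":0,"dz":0,"rx":0,"ry":0,"rz":0,"hand":0}]' >/dev/null; python3 st.py;python3 -m pendant '[{"dx":0,"dy":0,"dz":0.0003,"rx":0,"ry":0,"rz":0,"hand":0},{"dx":0,"dy":0,"dz":0,"rx":0,"ry":0,"rz":0,"hand":0},{"dx":0,"dy":0,"dz":0,"rx":0,"ry":0,"rz":0,"hand":0}]' >/dev/null; python3 st.py
```

```text
t 13.3667 p [ 0.5581 -0.1216  0.0528] yaw 51.6 tilt [ 0.e+00 -1.e-04 -1.e+00] F [ 0.09  0.14 -3.36] M [ 0.006 -0.02   0.001] w 0.015371216699914913 58.94046664237976 q [-0.34  0.42  1.77 -0.    0.95  0.33]
t 13.6167 p [ 0.5581 -0.1216  0.0525] yaw 51.6 tilt [ 2.e-04 -1.e-04 -1.e+00] F [-0.57 -0.25 -3.04] M [ 0.066 -0.002  0.016] w 0.015130742674350902 59.11982774734497 q [-0.34  0.42  1.77 -0.    0.95  0.33]
```

```bash
python3 -m pendant '[{"dx":0,"dy":0,"dz":0.0003,"rx":0,"ry":0,"rz":0,"hand":0},{"dx":0,"dy":0,"dz":0,"rx":0,"ry":0,"rz":0,"hand":0},{"dx":0,"dy":0,"dz":0,"rx":0,"ry":0,"rz":0,"hand":0}]' >/dev/null; python3 st.py
python3 -m pendant '[{"dx":0,"dy":0,"dz":0,"rx":0,"ry":0,"rz":0,"hand":0},{"dx":0,"dy":0,"dz":0,"rx":0,"ry":0,"rz":0,"hand":0},{"dx":0,"dy":0,"dz":0,"rx":0,"ry":0,"rz":0,"hand":0.02},{"dx":0,"dy":0,"dz":0,"rx":0,"ry":0,"rz":0,"hand":0.03},{"dx":0,"dy":0,"dz":0,"rx":0,"ry":0,"rz":0,"hand":0.04},{"dx":0,"dy":0,"dz":0,"rx":0,"ry":0,"rz":0,"hand":0.045},{"dx":0,"dy":0,"dz":0,"rx":0,"ry":0,"rz":0,"hand":0.045},{"dx":0,"dy":0,"dz":0,"rx":0,"ry":0,"rz":0,"hand":0.045}]' 20 >/dev/null; python3 st.py
```

```text
t 13.8667 p [ 0.5581 -0.1216  0.0525] yaw 51.6 tilt [ 3.e-04 -2.e-04 -1.e+00] F [-1.28  0.64  0.85] M [0.051 0.133 0.021] w 0.01507656369938186 59.507625102996826 q [-0.34  0.42  1.77 -0.    0.95  0.33]
t 14.5333 p [ 0.5581 -0.1216  0.0522] yaw 51.6 tilt [ 1.e-04 -1.e-04 -1.e+00] F [ 0.62  0.31 -0.44] M [ 0.017 -0.034 -0.017] w 0.04456896091571584 0.0 q [-0.34  0.42  1.77 -0.    0.95  0.33]
```

```bash
python3 -m pendant '[{"dx":0,"dy":0,"dz":-0.01,"rx":0,"ry":0,"rz":0,"hand":0.045},{"dx":0,"dy":0,"dz":-0.015,"rx":0,"ry":0,"rz":0,"hand":0.045},{"dx":0,"dy":0,"dz":-0.03,"rx":0,"ry":0,"rz":0,"hand":0.045},{"dx":0,"dy":0,"dz":-0.03,"rx":0,"ry":0,"rz":0,"hand":0.045},{"dx":0,"dy":0,"dz":-0.03,"rx":0,"ry":0,"rz":0,"hand":0.045},{"dx":-0.03,"dy":0,"dz":-0.02,"rx":0,"ry":0,"rz":0,"hand":0.045},{"dx":-0.03,"dy":0,"dz":0,"rx":0,"ry":0,"rz":0,"hand":0.045},{"dx":-0.03,"dy":0,"dz":0,"rx":0,"ry":0,"rz":0,"hand":0.045},{"dx":-0.03,"dy":0,"dz":0,"rx":0,"ry":0,"rz":0,"hand":0.045},{"dx":-0.03,"dy":0,"dz":0,"rx":0,"ry":0,"rz":0,"hand":0.045},{"dx":-0.03,"dy":0,"dz":0,"rx":0,"ry":0,"rz":0,"hand":0.045},{"dx":0,"dy":0,"dz":0,"rx":0,"ry":0,"rz":0,"hand":0.045}]' >/dev/null;  python3 -m pendant '[{"dx":0,"dy":0,"dz":0,"rx":0,"ry":0,"rz":0,"hand":0.045},{"dx":0,"dy":0,"dz":0,"rx":0,"ry":0,"rz":0,"hand":0.045},{"dx":0,"dy":0,"dz":0,"rx":0,"ry":0,"rz":0,"hand":0.045},{"dx":0,"dy":0,"dz":0,"rx":0,"ry":0,"rz":0,"hand":0.045}]' >/dev/null; python3 st.py
python3 - <<'E'
from rig import manip
import cv2
d={n:manip.get_image(n) for n in("scene","top")}
cv2.imwrite("pics/end1.png",cv2.vconcat([cv2.resize(d[n]["frame"][a:a+100,b:b+200],None,fx=3,fy=3) for n,a,b in(("scene",220,210),("top",190,270))])[:,:,::-1])
E
```

```text
t 15.8667 p [ 0.4469 -0.2618  0.1874] yaw 51.68 tilt [ 4.e-04  1.e-04 -1.e+00] F [-0.15 -0.41 -0.06] M [-0.023  0.001 -0.002] w 0.04488396667834089 0.0 q [-0.66  0.22  1.7   0.    1.23  0.  ]
```

View pics/end1.png

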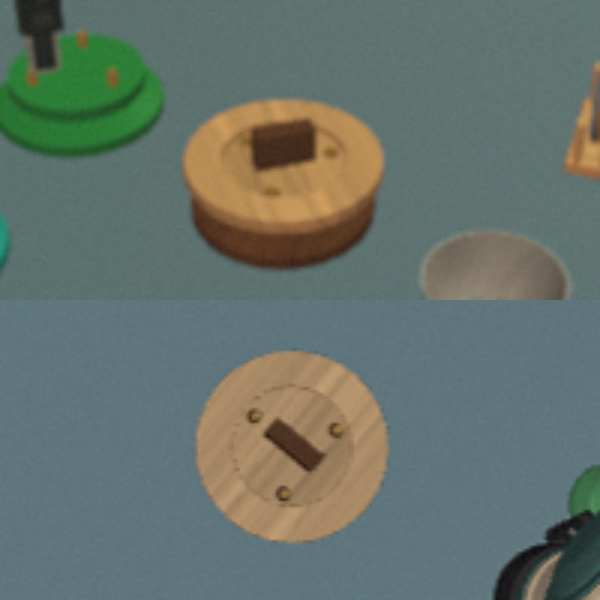

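The tray lies flat, with brass studs showing in all three holes at crop (255,415), (336,429) and (283,493). The gripper is clear of everything.

```bash
python3 -c "
from rig import manip
print(manip.sign_off())"
```

```text
the job is handed in; nothing more can be done
None
```

The tray is flat on the hub with all three studs through its holes, released and handed in at about 16 s of the 67 s allowed; the sign-off returned no verdict.

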